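Set the tube clamp for 50 ml tubes and prove it with the plug gauge

ROBOT

A 6-joint arm with a two-finger parallel gripper is mounted at the origin on the work surface. World frame = base frame: x ahead of the robot, y to its left, z up, the work surface at z = 0. Lengths are in mm, angles in degrees, forces in N, time in s.
With the tool pointing down it reaches from about 275 to 1000 mm from the base axis. Payload 8.4 kg.
Tool frame: the origin (TCP) lies at the very end of the fingers, on their centre line; the grasp point (between the pads) lies 19 mm behind it (tcp_to_grasp is the distance from the TCP to the grasp point, in mm); z points along the fingers, y is the line along which they close (so a half turn about z gives the same grasp; the last joint's range is limited). The gripper opens to 85 mm and grips with 20 to 120 N. Pads are 22 mm wide; open, the fingers measure 114 mm over their backs; the gripper's body (76 mm by 85 mm) begins 54 mm behind the grasp point. The pads swing forward as they close: fully open they stand 13 mm farther back than shut.
Start: joints at [-66.257, 20.225, 93.587, -0, 66.188, -0.138], TCP at [253.022, -571.496, 231.281] pointing down, gripper open.
Joint ranges: [-150.9, 150.9], [-52.94, 120.26], [3.33, 152.33], [-74.26, 254.26], [0, 154.13], [-172.89, 172.89]. Speed limits (degrees/s): [127.2, 127.2, 159.86, 180, 180, 180].

INTERFACE

Orientations are given as [roll, pitch, yaw] about the fixed x, y, z axes, in that order (R = Rz(yaw) Ry(pitch) Rx(roll)).
In Python, from station import * gives the robot as it stands. Calls block until the motion is done:
- movep(position, orientation): joint-space move of the TCP to a pose.
- servo_line(position, feed=150, rotation=None, contact_N=None): straight line of the TCP; rotation=None keeps the orientation; feed is the mean speed in mm/s. With contact_N (N) it stops when the force on the tool has changed by that much, and returns True; else False.
- movej(angles): joint-space move.
- command_gripper(opening, force=None): finger opening in mm; force is the grip in N (None keeps the last); returns when the fingers have stopped.
- dwell(seconds).
- solve_ik(position, orientation): joint angles nearest the present ones, or None.
- snapshot(name): name is "side" or "top" or "wrist"; returns (picture, depth): 400x640x3 uint8, red, green, blue; 400x640 float32, mm along the optical axis (not along the pixel's ray), 0 where there is no reading.
- camera_model(name): a dict with "vertical_fov" (degrees; the focal length in pixels is half the picture's height over the tangent of half this angle, whatever the lens; pixels are square), "cx", "cy" (the principal point, pixels), "k1" (the pictures are not rectified: a ray, as slopes to the right and down, at radius r is drawn at 1 + k1 r^2 times it, then the intrinsics apply), "rvec" (rotation vector, rad) and "tvec" (3), from world to camera coordinates, as OpenCV has them; the wrist camera has in their place "mount" (4x4, takes a point from camera to tool coordinates, whose origin is the TCP and whose axes are the flange's). Camera axes: x right, y down, z forward; pixel columns grow to the right and rows downward; lengths in mm; the calibration is good to about 2 mm. A picture is of the moment at which its call begins: read the wrist's pose just before it. camera_model takes no time and is no camera call.
A pose or a line that the arm cannot do raises PlanningError and nothing moves.
- close_job(): hands the job in; it is judged then, once.
Trained networks look in the newest picture that a camera, given by its name, has taken for a name from the list of things; names that differ only in an ending like _2 or _b are one class to them, and where a whole thing is asked for, a point or a joint stands for the part that bears it (a point fixed in the world has none). Each returns a list of dicts, best first, with "confidence" (0 to 1); they miss things now and then, are a little off and sometimes report something else, mostly with a low value. They report only what shows in the picture. A call takes as long as a camera call. They do not tell look-alikes from the thing itself.
- trace(name, camera): "mask" (400x640 bool, what is visible of it) and "position" ([row, column] in pixels, amid what is visible of it).
Readings, each from a call of its own:
- get_time_s(): time.
- get_qpos(): joint angles.
- get_joint_vel(): joint speeds.
- get_effort(): joint torques, N m.
- get_position(): TCP position.
- get_orientation(): TCP orientation.
- get_wrist_force(): force on the tool from outside, world axes, zero at the start.
- get_wrist_torque(): the same for the moment, N m.
- get_gripper_width(): finger opening in mm.
- get_grip_force(): force on a finger pad.
Only numpy, scipy, OpenCV 4.12 (cv2) and the standard library are available. Lean on these libraries where they do the work, as an engineer would, in place of code of your own. Each camera call takes 0.05 s, during which the arm holds its last target. There are 200 camera calls.

TASK

Set the tube clamp by turning its black dial clockwise until the white pointer stands at the red mark on the scale. Then prove the setting with the two-legged plug gauge: push the green go leg fully down between the clamp's jaws until the crossbar rests on them, lift it out, and press the red no-go leg lightly down on the middle of the same gap for a moment to confirm that it is refused. Finally stand the gauge upright on its blue mat again and let go, with the dial still at the mark and the beaker, jar and tube rack left alone.

Things in the scene. Friction and masses are not known exactly. Their poses are not given: they have to be found in the camera images.
- clamp: adjustable tube clamp fixed to the bench, blue base plate 140 x 260 x 20 mm; origin at the centre of its underside, z up. Dial axis at x=0, y=+65 mm. Two steel jaws, each 40 mm long in x, tops 80 mm above the bench: the outer (-y, 25 mm thick) is fixed, the inner (22 mm thick, nearer the dial) is driven along y by the dial. The gap between runs along x, open at both ends, 60 mm deep
- dial (a joint): dial angle in rad, 0 to 4.71, growing clockwise seen from above; starts between 0 and 0.7 and must stand at 2.749 (red mark). Stiff (about 0.15 N m of friction), no detents, stays where it is left. Clockwise closes the jaws, 5 mm per rad: the gap is 30 mm at the mark. Pushing on the jaws does not turn the dial back
- dial_grip (a point): point on the dial's vertical axis at the height to grip, 15 mm below the top of the grip bar. The dial: a black disc 74 mm across, 10 mm high, on the white scale plate, with an upright grip bar 68 mm long, 16 mm thick, its top 51 mm above the plate. x runs along the bar to the end with the white pointer, z up; the frame turns with the dial
- mark (a point): the red mark on the white scale plate (118 mm across, 70 mm above the bench), 50 mm from the dial's axis; the other 12 ticks are black, 22.5 degrees apart
- slot (a point): point fixed in the clamp: centre of the gap between the jaws when the dial is at the red mark, at the height of the jaws' tops (80 mm above the bench). x runs along the gap, y from the fixed jaw to the moving jaw, z up
- gauge: loose two-legged plug gauge, 95 mm high, about 0.35 kg; origin midway between the legs at the level of their feet, z up, x from the red leg to the green leg. Aluminium crossbar 130 x 46 x 10 mm, 45 to 55 mm above the feet, too wide for the gap, so it rests on the jaws when a leg is fully in. Legs point down, 45 mm long, at x=+45 mm (go) and x=-45 mm (no-go). It stands on the mat
- gauge_grip (a point): middle of the gauge's black handle, 79 mm above the feet; frame parallel to the gauge's. The handle runs along x: 60 mm long, 18 mm thick, from 55 to 95 mm above the feet
- go_foot (a point): centre of the underside of the gauge's go leg: round steel, green band, 27 mm diameter, 45 mm long, chamfered foot
- nogo_foot (a point): centre of the underside of the gauge's no-go leg: round steel, red band, 34 mm diameter, 45 mm long, square-edged foot
- mat: blue mat, 180 x 100 mm, 4 mm thick, fixed on the bench; origin at the centre of its underside, x along its length. The gauge's place
- beaker: bystander: clear plastic beaker, 72 mm across, 85 mm high; origin at its underside
- jar: bystander: glass jar with white cap and orange label, 80 mm across, 110 mm high; origin at its underside
- rack: bystander: aluminium tube rack 80 x 200 mm, 57 mm high, with two blue-capped tubes reaching 86 mm; origin at the centre of its underside
Mind the look-alikes: they are no part of the job. What is shaped like the mat but yellow is not meant.

How it is judged:
By the outcome, as a careful person would: the job done as asked, in the order asked, and still so for the second after the job is handed in, with the robot touching nothing.
It also fails if it takes over 72 s, if anything falls off the work surface, if the arm or the gripper's body presses on something with over 40 N, if the wrist force passes 120 N, or if a joint passes its speed limit or range.

## Working session

There is one attempt and no reset: what is moved stays moved. The work goes in short steps, each a Python script; the robot and the scene stay as the last script left them, time stands still between calls to the robot, and variables do not carry over. Pictures are saved under pics/ and viewed, at most 10 in all, crops included, and the job is handed in when it is done.

```bash
mkdir -p pics
cat > h.py <<'E'
from station import *
import numpy as np, cv2
from scipy.spatial.transform import Rotation as Ro
def K(m):
    f=200/np.tan(np.radians(m["vertical_fov"])/2); return f
def cam(name):
    m=camera_model(name)
    if name!="wrist":
        R=Ro.from_rotvec(np.ravel(m["rvec"])).as_matrix(); t=np.ravel(m["tvec"])
        return m,R.T,-R.T@t
    M=np.array(m["mount"]); p=np.array(get_position()); Rt=Ro.from_euler("xyz",get_orientation(),degrees=True).as_matrix()
    return m,Rt@M[:3,:3],Rt@M[:3,3]+p
def rays(m,uv):
    uv=np.atleast_2d(uv).astype(float); f=K(m)
    d=(uv-[m["cx"],m["cy"]])/f; s=d.copy()
    for _ in range(20): s=d/(1+m["k1"]*(s**2).sum(1,keepdims=True))
    return np.c_[s,np.ones(len(s))]
def world(c,uv,depth):   # pixels(u,v)+depth -> world
    m,R,o=c; return (rays(m,uv)*np.ravel(depth)[:,None])@R.T+o
def onplane(c,uv,z):
    m,R,o=c; d=rays(m,uv)@R.T; return o+d*((z-o[2])/d[:,2])[:,None]
def proj(c,P):
    m,R,o=c; q=(np.atleast_2d(P)-o)@R; s=q[:,:2]/q[:,2:]; s=s*(1+m["k1"]*(s**2).sum(1,keepdims=True))
    return s*K(m)+[m["cx"],m["cy"]]
def save(n,im): cv2.imwrite("pics/"+n+".png",im[:,:,::-1])
E
python3 - <<'E'
from h import *
for n in ["top","side"]:
    c=cam(n); im,d=snapshot(n); save(n+"0",im); np.savez("pics/"+n,im=im,d=d)
    print(n,c[2])
    for k in ["clamp","dial_grip","gauge","mat","beaker","jar","rack"]:
        for r in trace(k,n)[:3]:
            mk=r["mask"]&(d>0); v,u=np.nonzero(mk)
            if len(v)==0: continue
            w=world(c,np.c_[u,v],d[mk]); print(k,round(r["confidence"],2),np.round(r["position"]),len(v),np.round(np.median(w,0)),np.round(w.max(0)),np.round(w.min(0)))
print(get_time_s())
E
```

```text
top [ 438.77638023    2.13559757 1209.64348522]
clamp 0.98 [211. 277.] 3693 [553. 118.  23.] [655. 256. 127.] [464. -18.  -6.]
dial_grip 0.89 [201. 255.] 472 [566. 182.  81.] [605. 218. 127.] [536. 147.  68.]
gauge 0.85 [207. 381.] 635 [ 561. -207.   60.] [ 629. -171.  105.] [ 501. -260.    0.]
mat 0.77 [203. 374.] 1022 [ 592. -209.    4.] [ 681. -147.   62.] [ 484. -289.   -4.]
mat 0.69 [180. 449.] 1663 [ 670. -444.    4.] [ 771. -362.   12.] [ 569. -526.   -7.]
beaker 0.96 [260. 456.] 568 [ 412. -439.   47.] [ 447. -390.   91.] [ 377. -492.   -3.]
jar 0.69 [243. 176.] 814 [457. 397. 106.] [499. 487. 117.] [415. 371.  -5.]
rack 0.73 [131. 320.] 1872 [800. -13.  56.] [873.  95.  91.] [ 768. -115.   -6.]
side [228.13777367 839.03222567 644.25884753]
clamp 0.85 [250. 303.] 4016 [538. 189.  42.] [680. 264. 125.] [459. -98.  -2.]
clamp 0.48 [187. 343.] 603 [ 559. -201.   59.] [ 666. -169.  101.] [ 496. -331.   -3.]
dial_grip 0.57 [241. 294.] 603 [562. 195.  82.] [660. 222. 125.] [533.   0.  -2.]
gauge 0.72 [186. 345.] 625 [ 555. -201.   59.] [ 622. -169.  101.] [ 496. -274.    3.]
mat 0.77 [168. 339.] 472 [ 669. -440.    4.] [ 765. -360.    8.] [ 570. -521.   -2.]
mat 0.68 [252. 304.] 4015 [538. 190.  42.] [661. 264. 125.] [459. -42.  -2.]
mat 0.58 [197. 343.] 526 [ 581. -200.    4.] [ 672. -140.    7.] [ 485. -286.   -1.]
beaker 0.61 [167. 398.] 459 [ 411. -400.   59.] [ 471. -384.   87.] [ 378. -603.   -2.]
jar 0.98 [332. 295.] 2412 [447. 437.  85.] [549. 457. 114.] [417. 283.  -3.]
jar 0.34 [254. 303.] 4039 [538. 188.  42.] [660. 264. 125.] [459. -98.  -2.]
rack 0.65 [250. 303.] 3914 [539. 190.  43.] [672. 264. 125.] [460. -46.  -2.]
0.8
```

View pics/top0.png

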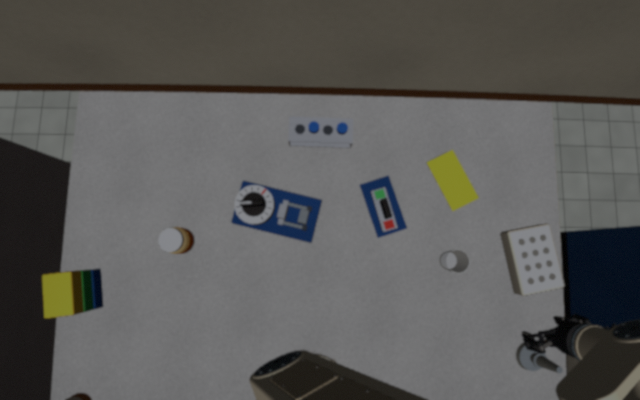

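View pics/side0.png

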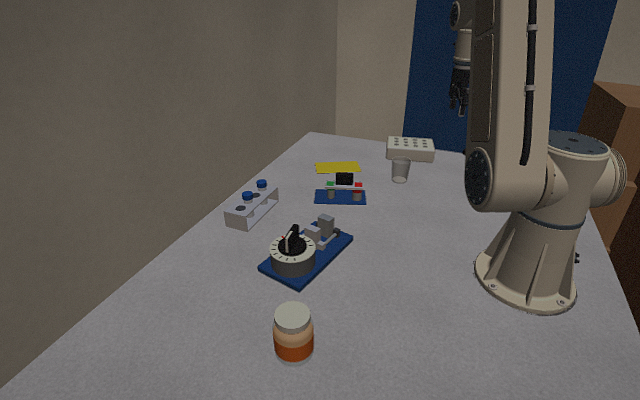

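The top view shows the clamp with its dial at about (255,203). The only gauge stands on the blue mat at (381,207). The yellow pad at (452,180) is the look-alike and isn't part of the job. Next I'll take wrist views of the clamp and gauge.

Run:
```python
from h import *
print(get_orientation(), np.round(camera_model("wrist")["mount"],3).tolist(), camera_model("wrist")["vertical_fov"])
M=np.array(camera_model("wrist")["mount"])
def look(n,x,y,yaw,z):
    e=[180,0,yaw]; R=Ro.from_euler("xyz",e,degrees=True).as_matrix()
    o=R@M[:3,3]; a=R@M[:3,2]; s=(80-(z+o[2]))/a[2]; q=o+a*s
    movep([x-q[0],y-q[1],z],e)
    c=cam("wrist"); im,d=snapshot("wrist"); save(n,im); np.savez("pics/"+n,im=im,d=d,R=c[1],o=c[2])
    print(n,get_position(),get_orientation(),get_time_s())
    return c,im,d
y0=get_orientation()[2]
c,im,d=look("wg",565,-215,y0,260)
for k in ["gauge","gauge_grip","go_foot","mat"]:
    for r in trace(k,"wrist")[:2]: print(k,r["confidence"],r["position"],r["mask"].sum())
c,im,d=look("wc",553,125,y0,280)
for k in ["dial_grip","clamp"]:
    for r in trace(k,"wrist")[:2]: print(k,r["confidence"],r["position"],r["mask"].sum())
save("both",np.hstack([cv2.resize(np.load("pics/wg.npz")["im"],(400,250)),cv2.resize(im,(400,250))]))
```

```text
[ 1.79997013e+02 -7.89480759e-04  2.38797448e+01] [[0.001, -0.96, -0.281, 70.483], [1.0, 0.001, -0.0, 0.294], [0.0, -0.281, 0.96, -142.787], [0.0, 0.0, 0.0, 1.0]] 63.34661238423794
wg [ 586.61214453 -205.95721608  259.93007288] [1.79996224e+02 1.61127847e-02 2.38100562e+01] 2.6583
gauge 0.85 [189.5, 318.5] 4773
gauge_grip 0.72 [188.2, 314.5] 4791
go_foot 0.93 [187.4, 314.8] 4670
mat 0.94 [145.1, 346.2] 6784
mat 0.92 [173.1, 517.9] 10696
wc [580.70544295 136.23335925 279.88995382] [1.79980727e+02 1.09411770e-02 2.38101593e+01] 4.2
dial_grip 0.72 [164.2, 277.1] 3746
clamp 0.93 [180.5, 317.2] 21801
```

View pics/wc.png

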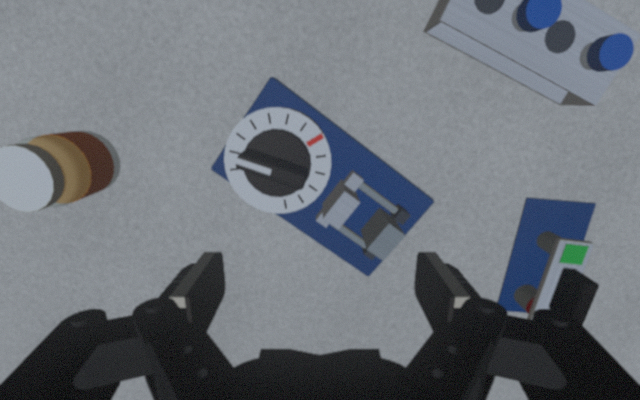

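View pics/wg.png

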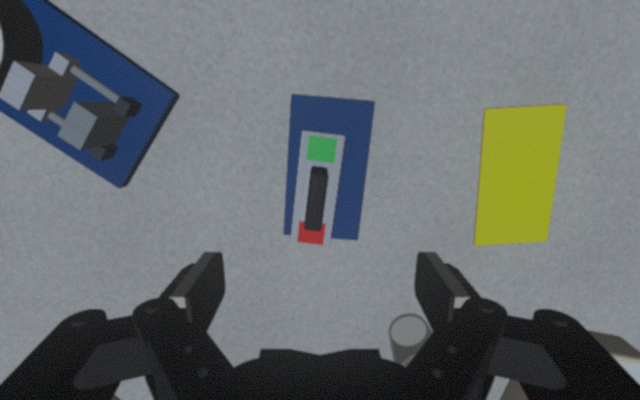

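The wrist view `wc` shows the dial centred at about (277,162). Its white pointer points left to (237,161), and the red mark is at (315,140). The jaws are at about (340,205) and (385,238). In `wg` the gauge's green patch is at (322,148) and its red patch at (311,233), on the blue mat. I'll compute the poses from these now.

```bash
cat > geo.py <<'E'
from h import *
def load(n):
    z=np.load(f"pics/{n}.npz"); return (camera_model("wrist"),z["R"],z["o"]),z["im"],z["d"]
def cen(c,mask,z):
    v,u=np.nonzero(mask); return onplane(c,np.c_[u,v],z)
def big(m):
    n,l,s,_=cv2.connectedComponentsWithStats(m.astype(np.uint8)); return l==1+np.argmax(s[1:,4])
if __name__=="__main__":
    c,im,d=load("wc"); I=im.astype(int); r,g,b=I[...,0],I[...,1],I[...,2]
    v,u=np.nonzero(d>0); W=np.full(d.shape+(3,),np.nan); W[d>0]=world(c,np.c_[u,v],d[d>0])
    z=W[...,2]; X=np.arange(640)[None]+0*d; Y=np.arange(400)[:,None]+0*d
    roi=(X<440)&(X>200)&(Y>70)&(Y<280)
    red=big(roi&(r>130)&(g<100)&(b<100)); mk=cen(c,red,70).mean(0)
    disc=roi&(np.abs(z-70)<6)&(X<335)&(Y<218)
    wht=roi&(r>130)&(abs(r-b)<45)&(X<335)&(Y<218)&(np.hypot(X-277,Y-162)<62)
    h=cv2.findContours(big(wht).astype(np.uint8),0,1)[0]; h=max(h,key=len)[:,0]
    p=onplane(c,h,70)[:,:2]; (cx,cy),rad=cv2.minEnclosingCircle(p.astype(np.float32))
    e=cv2.fitEllipse(p.astype(np.float32))
    print("mark",mk,"plate c",cx,cy,rad,"ell",e, "z plate",np.nanmedian(z[wht]), "dist",np.hypot(mk[0]-e[0][0],mk[1]-e[0][1]))
    bar=roi&(z>108)&(X<335)&(Y<205); q=W[bar]; print("bar top",np.percentile(q[:,2],[50,95]),q.mean(0),len(q))
    (bc,bs,ba)=cv2.minAreaRect(q[:,:2].astype(np.float32)); print(bc,bs,ba)
    ptr=bar&(r>120); pw=cen(c,ptr,121); print("ptr",pw.mean(0),ptr.sum(), pw[np.argmax(np.hypot(*(pw[:,:2]-e[0]).T))])
    blue=roi&(b>r+35); bp=cen(c,blue&(np.abs(z-20)<9),20)[:,:2]; hull=cv2.convexHull(bp.astype(np.float32)); print("base",cv2.minAreaRect(hull))
    jw=roi&(np.abs(z-80)<7)&(X>315)&(Y>170); n,l,s,ce=cv2.connectedComponentsWithStats(jw.astype(np.uint8))
    for i in range(1,n):
        if s[i,4]>150: w=cen(c,l==i,80); print("jaw",s[i],np.nanmedian(z[l==i]),cv2.minAreaRect(w[:,:2].astype(np.float32)))
    c,im,d=load("wg"); I=im.astype(int); r,g,b=I[...,0],I[...,1],I[...,2]
    v,u=np.nonzero(d>0); W=np.full(d.shape+(3,),np.nan); W[d>0]=world(c,np.c_[u,v],d[d>0]); z=W[...,2]
    roi=(X<390)&(X>270)&(Y>80)&(Y<255)
    G=cen(c,big(roi&(g>r+50)&(g>b+50)),59).mean(0); Rr=cen(c,big(roi&(r>g+60)),59).mean(0)
    print("green",G,"red",Rr,np.linalg.norm(G-Rr),(G+Rr)/2,np.degrees(np.arctan2(*(G-Rr)[1::-1])))
    hd=roi&(z>85); w=W[hd]; print("handle",w.mean(0),np.percentile(w[:,2],50),cv2.minAreaRect(cen(c,hd,99)[:,:2].astype(np.float32)))
    bar=roi&(np.abs(z-59)<8); print("bar",cv2.minAreaRect(cen(c,bar,59)[:,:2].astype(np.float32)),np.nanmedian(z[bar]))
    m=roi&(b>r+35)&(z<15); print("mat",cv2.minAreaRect(cen(c,m,4)[:,:2].astype(np.float32)))
E
python3 geo.py
```

```text
mark [608.25118019 153.96895092  70.        ] plate c 562.5550537109375 186.00906372070312 66.05589294433594 ell ((565.1009521484375, 185.06985473632812), (119.22676086425781, 127.36552429199219), 71.99024200439453) z plate 69.91617665952211 dist 53.19030361687039
bar top [120.76375346 122.36414052] [570.86208582 182.03193758 119.97274798] 1314
(569.3756713867188, 182.05661010742188) (16.44148063659668, 68.57118225097656) 4.624083995819092
ptr [567.49149179 199.2639477  121.        ] 225 [570.30679367 215.93092291 121.        ]
base ((555.4417724609375, 118.73054504394531), (255.87039184570312, 136.75164794921875), 77.28533172607422)
jaw [323 189  37  40 735] 79.86115357756728 ((550.8850708007812, 96.90727996826172), (23.66912841796875, 41.04984664916992), 77.15218353271484)
jaw [366 221  40  40 798] 79.87414553034023 ((536.855712890625, 34.25798416137695), (28.261301040649414, 41.16108322143555), 77.32362365722656)
green [ 609.21599873 -198.3362359    59.        ] red [ 514.47318053 -226.76905654   59.        ] 98.91727295733477 [ 561.84458963 -212.55264622   59.        ] 16.70477847465917
handle [ 566.06925734 -211.37257031   98.38674043] 98.74311370139412 ((565.4860229492188, -211.54812622070312), (61.39482498168945, 17.802677154541016), 16.889619827270508)
bar ((564.346923828125, -211.85903930664062), (129.75221252441406, 45.59433364868164), 16.893381118774414) 59.18349941936532
mat ((579.1375732421875, -218.65670776367188), (177.4816436767578, 97.90042114257812), 19.1350154876709)
```

Run:
```python
from h import *
A=np.array([569.6,182.1]); y0=94.6; y1=-35.5
movep([*A,150],[180,0,y0]); print(get_qpos(),get_orientation())
print(servo_line([*A,87.5],feed=80,contact_N=15),get_position())
command_gripper(0,force=90); print(get_gripper_width(),get_grip_force(),get_wrist_force(),get_time_s())
q=np.array(get_qpos(),float)
for i in range(1,4):
    a=q.copy(); a[5]=q[5]+(y0-y1)*i/3; movej(a.tolist())
    print(get_orientation(),get_wrist_torque()[2],np.round(get_wrist_force(),1),get_time_s())
print(get_position(),get_gripper_width())
command_gripper(60)
servo_line([*A,170],feed=150)
M=np.array(camera_model("wrist")["mount"])
# look at clamp from above: camera axis aimed at the clamp between jaws and dial
e=[180,0,23.8]; R=Ro.from_euler("xyz",e,degrees=True).as_matrix()
z=230; o=R@M[:3,3]; a=R@M[:3,2]; p=o+a*(80-z-o[2])/a[2]
movep([555-p[0],120-p[1],z],e)
c=cam("wrist"); im,d=snapshot("wrist"); save("wc2",im); np.savez("pics/wc2",im=im,d=d,R=c[1],o=c[2]); print(get_time_s())
```

```text
[ 1.75492158e+01  2.28540130e+01  1.01068720e+02 -4.41186156e-03
  5.60419874e+01  1.30732395e+01] [ 1.79964807e+02 -4.41408861e-03  9.44784410e+01]
False [569.9519024  182.20700869  87.81532486]
14.934512581398554 87.77371287345886 [-0.28430137 -0.15148487  4.01262988] 6.95
[ 1.79988945e+02 -3.02342444e-02  5.13499721e+01] -0.13805673746114788 [-0.3  1.1  2.7] 7.7
[-1.79979625e+02 -2.59301684e-02  8.03670309e+00] -0.1645983161431683 [-1.8  2.7  3.6] 8.45
[-1.79954792e+02 -8.28923925e-03 -3.53255191e+01] -0.11058435037423144 [-1.5  3.7  2.4] 9.2
[569.8422306  182.39755798  87.87458734] 15.257360201650853
11.4917
```

View pics/wc2.png

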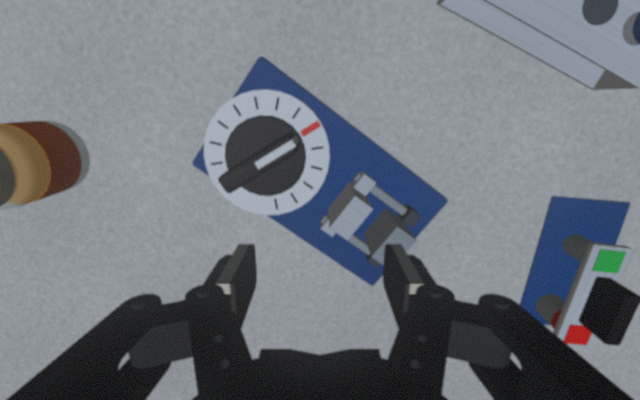

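The dial at (265,155) now points toward the red mark at (311,128). The jaws are closer together, at (347,215) and (390,240). Next I'll measure the dial angle and the gap.

```bash
cat > m2.py <<'E'
from geo import *
import sys
c,im,d=load(sys.argv[1]); I=im.astype(int); r,g,b=I[...,0],I[...,1],I[...,2]
v,u=np.nonzero(d>0); W=np.full(d.shape+(3,),np.nan); W[d>0]=world(c,np.c_[u,v],d[d>0]); z=W[...,2]
x,y=W[...,0],W[...,1]; th=np.radians(-12.8)
def near(a,rad): return np.hypot(x-a[0],y-a[1])<rad
D=(569.6,182.1)
red=big(near(D,65)&(r>g+60)&(abs(z-70)<8)); mk=cen(c,red,70)[:,:2]; print("mark",mk.mean(0),np.degrees(np.arctan2(*(mk.mean(0)-D)[::-1])))
bar=big(near(D,40)&(z>110)); q=cen(c,bar,121)[:,:2]; print("bar",cv2.minAreaRect(q.astype(np.float32)),bar.sum())
cq=q-q.mean(0); w,V=np.linalg.eigh(cq.T@cq); print("bar pca",np.degrees(np.arctan2(V[1,1],V[0,1])))
p=cen(c,bar&(r>120),121)[:,:2]; print("ptr",p.mean(0),len(p)); cq=p-p.mean(0); w,V=np.linalg.eigh(cq.T@cq); print("ptr pca",np.degrees(np.arctan2(V[1,1],V[0,1])))
# red mark direction too
cq=mk-mk.mean(0); w,V=np.linalg.eigh(cq.T@cq); print("mark pca",np.degrees(np.arctan2(V[1,1],V[0,1])))
B=np.array([555.4,118.7]); Rz=np.array([[np.cos(th),np.sin(th)],[-np.sin(th),np.cos(th)]])
vv,uu=np.nonzero(near((545,65),70)&(abs(z-80)<7)); w=(onplane(c,np.c_[uu,vv],80)[:,:2]-B)@Rz.T
w=w[(abs(w[:,0])<26)&(w[:,1]<-15)&(w[:,1]>-105)]
h,e=np.histogram(w[:,1],np.arange(-105,-14,2)); print(list(zip(e.astype(int),h)))
for s in (w[w[:,1]<-60],w[w[:,1]>-58]): print("jaw",np.percentile(s,[1,50,99],axis=0).round(1).tolist())
vv,uu=np.nonzero((b>r+35)&(abs(z-20)<8)&near(B,170)); w=onplane(c,np.c_[uu,vv],20)[:,:2]; print("base",cv2.minAreaRect(w.astype(np.float32)))
E
python3 m2.py wc2
```

```text
mark [608.11626987 153.92930193] -36.181639016528486
bar ((373.26824951171875, 243.36721801757812), (168.9904327392578, 274.4139404296875), 25.041831970214844) 19931
bar pca 138.23743289170622
ptr [450.19003445 172.76024102] 78
ptr pca 138.8395001959287
mark pca 145.0103318919876
[(np.int64(-105), np.int64(0)), (np.int64(-103), np.int64(0)), (np.int64(-101), np.int64(25)), (np.int64(-99), np.int64(27)), (np.int64(-97), np.int64(29)), (np.int64(-95), np.int64(28)), (np.int64(-93), np.int64(26)), (np.int64(-91), np.int64(29)), (np.int64(-89), np.int64(38)), (np.int64(-87), np.int64(42)), (np.int64(-85), np.int64(54)), (np.int64(-83), np.int64(60)), (np.int64(-81), np.int64(67)), (np.int64(-79), np.int64(78)), (np.int64(-77), np.int64(78)), (np.int64(-75), np.int64(78)), (np.int64(-73), np.int64(17)), (np.int64(-71), np.int64(0)), (np.int64(-69), np.int64(0)), (np.int64(-67), np.int64(0)), (np.int64(-65), np.int64(0)), (np.int64(-63), np.int64(0)), (np.int64(-61), np.int64(0)), (np.int64(-59), np.int64(0)), (np.int64(-57), np.int64(0)), (np.int64(-55), np.int64(0)), (np.int64(-53), np.int64(0)), (np.int64(-51), np.int64(0)), (np.int64(-49), np.int64(0)), (np.int64(-47), np.int64(21)), (np.int64(-45), np.int64(81)), (np.int64(-43), np.int64(83)), (np.int64(-41), np.int64(82)), (np.int64(-39), np.int64(84)), (np.int64(-37), np.int64(85)), (np.int64(-35), np.int64(84)), (np.int64(-33), np.int64(85)), (np.int64(-31), np.int64(85)), (np.int64(-29), np.int64(86)), (np.int64(-27), np.int64(86)), (np.int64(-25), np.int64(87)), (np.int64(-23), np.int64(55)), (np.int64(-21), np.int64(0)), (np.int64(-19), np.int64(0)), (np.int64(-17), np.int64(0))]
jaw [[-19.6, -100.1], [8.6, -81.6], [20.8, -72.7]]
jaw [[-19.7, -45.2], [0.9, -33.4], [20.4, -22.0]]
base ((555.33056640625, 118.65138244628906), (256.1090087890625, 136.8885498046875), 77.36396789550781)
```

```bash
sed -i 's/(z>110))/(z>110)\&(z<130))/' m2.py; sed -i '/^h,e=/d' m2.py; python3 m2.py wc2
```

```text
mark [608.11626987 153.92930193] -36.181639016528486
bar ((570.7033081054688, 181.0614776611328), (16.056663513183594, 68.9432144165039), 54.54132080078125) 1744
bar pca 144.68294445764658
ptr [582.69985352 171.93768819] 359
ptr pca 142.3218052484798
mark pca 145.0103318919876
jaw [[-19.6, -100.1], [8.6, -81.6], [20.8, -72.7]]
jaw [[-19.7, -45.2], [0.9, -33.4], [20.4, -22.0]]
base ((555.33056640625, 118.65138244628906), (256.1090087890625, 136.8885498046875), 77.36396789550781)
```

The bar stands at −35.4° and the mark at about −35.5° ±0.7°, so the dial is set. The gap centre is at clamp y = −59. Next is picking up the gauge.

Run:
```python
from h import *
G=[565,-211.7]
movep([*G,150],[180,0,16.9])
print(servo_line([*G,64.5],feed=100,contact_N=15),get_position())
command_gripper(0,force=80); print(get_gripper_width(),get_grip_force())
print(get_position(),get_orientation())
servo_line([*G,170],feed=150); print(get_gripper_width(),get_wrist_force())
th=np.radians(-12.7); xh=np.array([np.cos(th),np.sin(th)]); S=np.array([542.7,61.1]); P=S-45*xh
movep([*P,175],[180,0,-12.7])
c=cam("wrist"); im,d=snapshot("wrist"); save("held",im); np.savez("pics/held",im=im,d=d,R=c[1],o=c[2])
im2,_=snapshot("side"); u,v=map(int,proj(cam("side"),[*S,100])[0]); save("held_side",cv2.resize(im2[v-75:v+75,u-100:u+100],(600,450),interpolation=cv2.INTER_CUBIC))
print(get_position(),get_orientation(),get_time_s())
```

```text
False [ 565.48307673 -211.86178833   65.05648069]
16.962970497173 78.4906554222107
[ 565.3193847  -211.79716174   65.07452602] [ 1.79974129e+02 -3.68210237e-02  1.69007694e+01]
16.9587451530275 [-0.29409894  1.01169096 -3.69794888]
[499.25384624  70.12420833 174.78421914] [ 1.79985265e+02  2.56119154e-03 -1.27351441e+01] 16.3333
```

View pics/held.png

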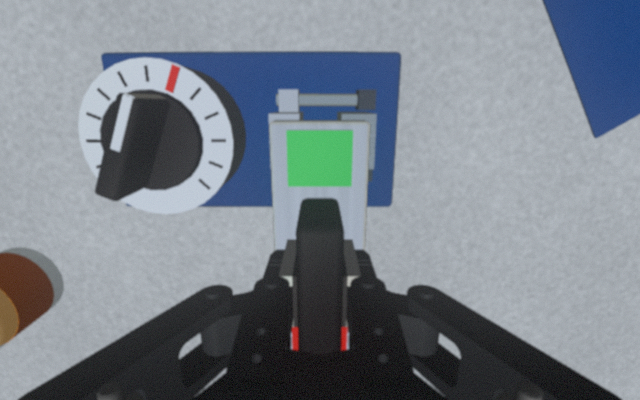

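View pics/held_side.png

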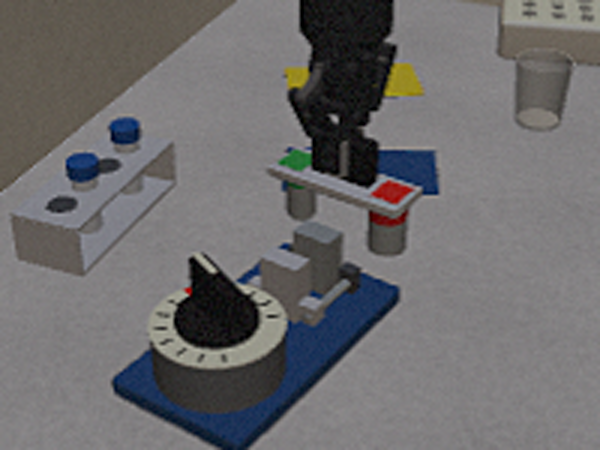

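The gauge is held squarely, with the green leg over the gap. The gap centre is at about column 321 and the tool plane at 320. I'll insert it now.

Run:
```python
from h import *
p=np.array(get_position()); th=np.radians(-12.7); xh=np.array([np.cos(th),np.sin(th)]); S=np.array([542.7,61.1]); P=S-45*xh
f0=np.array(get_wrist_force())
r=servo_line([*P,112],feed=60,contact_N=10); print(r,get_position(),np.array(get_wrist_force())-f0)
if not r:
    r=servo_line([*P,92],feed=25,contact_N=10); print(r,get_position(),np.array(get_wrist_force())-f0,get_wrist_torque())
    im2,_=snapshot("side"); u,v=map(int,proj(cam("side"),[*S,100])[0]); save("in_side",cv2.resize(im2[v-75:v+75,u-100:u+100],(600,450),interpolation=cv2.INTER_CUBIC))
print(get_time_s(),get_gripper_width())
```

```text
False [499.15929881  71.05284935 112.36947871] [ 0.50955473 -0.39665349  1.99752026]
True [498.57140189  71.03839759  95.9895192 ] [-0.61323623  1.43638277  9.5496202 ] [-0.1878445  -0.00217253 -0.04798901]
18.2167 17.043005326496772
```

View pics/in_side.png

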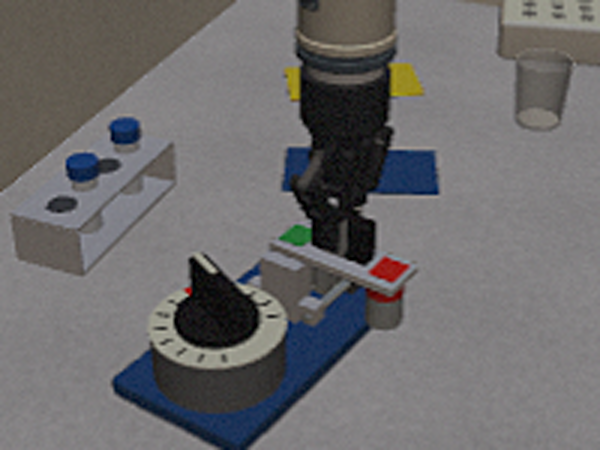

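The go leg is fully in: the crossbar underside is at z ≈ 80 with about 10 N of contact. Next is the no-go test.

Run:
```python
from h import *
th=np.radians(-12.7); xh=np.array([np.cos(th),np.sin(th)]); S=np.array([542.7,61.1])
dwell(0.3); p=get_position()
servo_line([p[0],p[1],167],feed=80); print(np.round(get_wrist_force(),1))
P=S+45*xh
servo_line([*P,165],feed=120)
servo_line([*P,150],feed=80); f0=np.array(get_wrist_force())
r=servo_line([*P,136],feed=20,contact_N=7); print(r,get_position(),np.array(get_wrist_force())-f0)
dwell(0.7); print(np.array(get_wrist_force())-f0,get_position())
im2,_=snapshot("side"); u,v=map(int,proj(cam("side"),[*S,100])[0]); save("nogo_side",cv2.resize(im2[v-75:v+75,u-100:u+100],(600,450),interpolation=cv2.INTER_CUBIC))
print(get_time_s(),get_gripper_width())
```

```text
[-0.4  0.1 -2.6]
True [587.11571232  51.1311785  140.57077381] [-1.11419121 -2.1626402   8.59246332]
[-0.91076817 -2.10349917  8.81418382] [587.08162794  51.1302158  140.61098172]
22.075 17.02537211182212
```

View pics/nogo_side.png

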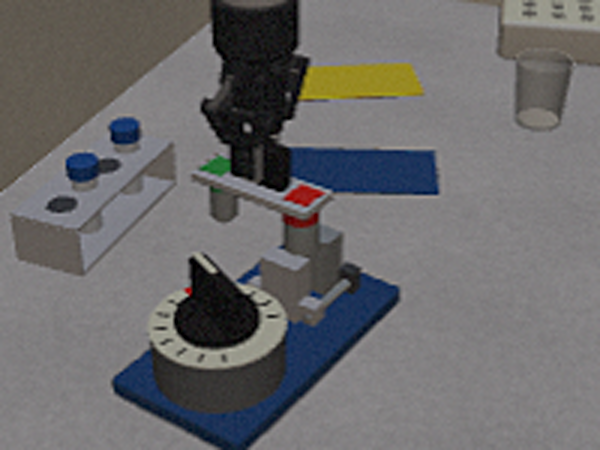

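The red leg sits on top of the jaws at TCP z 140.6 with about 9 N, so it is refused. I'll return the gauge to the blue mat.

```bash
python3 - <<'E'
from h import *
p=get_position(); servo_line([p[0],p[1],175],feed=100)
T=[577,-217.7]
movep([*T,130],[180,0,18.5])
servo_line([*T,72],feed=80)
r=servo_line([*T,61],feed=15,contact_N=5); print(r,get_position(),get_wrist_force())
dwell(0.2); command_gripper(50); dwell(0.2)
servo_line([*T,180],feed=120)
M=np.array(camera_model("wrist")["mount"])
e=[180,0,23.8]; R=Ro.from_euler("xyz",e,degrees=True).as_matrix(); z=280; o=R@M[:3,3]; a=R@M[:3,2]; q=o+a*(80-z-o[2])/a[2]
movep([553-q[0],50-q[1],z],e)
c=cam("wrist"); im,d=snapshot("wrist"); save("fin",im); np.savez("pics/fin",im=im,d=d,R=c[1],o=c[2]); print(get_time_s())
import subprocess;
E
python3 m2.py fin
python3 - <<'E'
from geo import *
c,im,d=load("fin"); I=im.astype(int); r,g,b=I[...,0],I[...,1],I[...,2]
v,u=np.nonzero(d>0); W=np.full(d.shape+(3,),np.nan); W[d>0]=world(c,np.c_[u,v],d[d>0]); z=W[...,2]
n=np.hypot(W[...,0]-577,W[...,1]+218)<110
for nm,m,h in (("bar",n&(abs(z-59)<6),59),("handle",n&(abs(z-99)<8),99),("mat",n&(b>r+35)&(z<15),4)):
    if m.sum()>50: print(nm,np.nanmedian(z[m]),cv2.minAreaRect(cen(c,m,h)[:,:2].astype(np.float32)))
E
```

```text
True [ 577.08090853 -217.76708585   65.13207144] [-1.10779381  0.24618744  5.56652961]
28.1583
mark [608.06339216 154.22670263] -35.929746829433036
bar ((570.1849975585938, 179.80801391601562), (16.679367065429688, 69.77227783203125), 54.67729187011719) 1331
bar pca 144.6504578996281
ptr [581.62669054 172.46657914] 282
ptr pca 147.94466600018765
mark pca 145.32413714914858
jaw [[-19.7, -100.2], [1.2, -87.1], [21.0, -74.4]]
jaw [[-19.8, -45.2], [0.9, -34.3], [20.8, -23.4]]
base ((555.4695434570312, 118.22855377197266), (256.3294677734375, 137.3935546875), 77.31075286865234)
bar 59.133135581944174 ((575.9996337890625, -215.02706909179688), (130.75033569335938, 49.887603759765625), 18.891254425048828)
handle 98.42396116869736 ((576.4263305664062, -214.0694122314453), (61.37204360961914, 22.910232543945312), 19.39898109436035)
mat 3.9322144228470393 ((579.7562866210938, -217.61685180664062), (177.1383514404297, 98.33783721923828), 19.12869644165039)
```

View pics/fin.png

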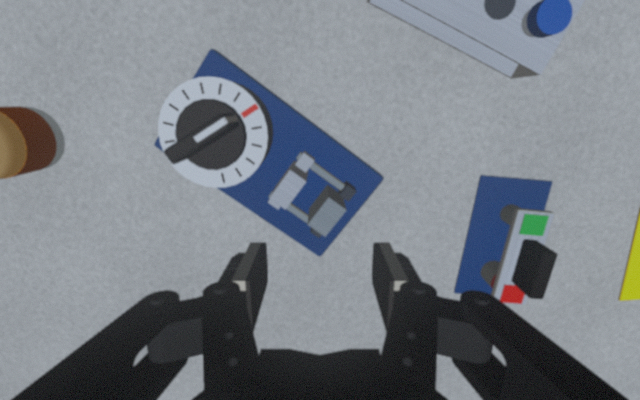

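The gauge stands upright on the blue mat with its crossbar level at z = 59. The dial bar at −35.35° still lines up with the mark, and the robot is clear of everything.

```bash
python3 -c "
from station import *
print(close_job())"
```

```text
the job is handed in; nothing more can be done
None
```

Job handed in at about 28 s: the dial is at the red mark to within about 1°, the go leg went fully in, the no-go leg was refused, and the gauge is back upright on its blue mat.

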